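# Press home the caps of a calibration series

### The arm

A 6-joint arm with a two-finger parallel gripper is mounted at the origin on a cart in front of the work surface, level with it; the furniture and walls round the work are solid. World frame = base frame: x ahead of the robot, y to its left, z up, the work surface at z = 0. Lengths are in mm, angles in rad, forces in N, time in s.
With the tool pointing down it reaches from about 275 to 1000 mm from the base axis. Payload 8.4 kg.
Tool frame: the origin (TCP) lies on the centre line of the jaws, within the pads' length; the fingertips stand 25 mm ahead of it and the grasp point (between the pads) lies 6 mm ahead of it; z points along the fingers, x is the direction in which the jaws open and shut, and the axes are right-handed (so a half turn about z gives the same grasp; the last joint's range is limited). The gripper opens to 85 mm and grips with 20 to 120 N. Pads are 22 mm wide; open, the fingers measure 114 mm over their backs; the gripper's body (76 mm by 85 mm) begins 54 mm behind the grasp point. The pads swing forward as they close: fully open they stand 13 mm farther back than shut.
Start: joints at [-1.287, 0.353, 1.633, -0, 1.155, -0.002], TCP at [176.202, -599.651, 256.281] pointing down, gripper open.
Joint ranges: [-2.63, 2.63], [-0.92, 2.1], [0.06, 2.66], [-1.3, 4.44], [0, 2.69], [-3.02, 3.02]. Speed limits (rad/s): [2.22, 2.22, 2.79, 3.14, 3.14, 3.14].

### API

Orientations are given as [roll, pitch, yaw] about the fixed x, y, z axes, in that order (R = Rz(yaw) Ry(pitch) Rx(roll)).
In Python, from rig import r gives the robot as it stands. The module is installed in compiled form; this text tells all that it offers.
- The arm moves only by the tool jog_arm, never from a script. Its argument "deltas" is a list of rows, each an object with "gripper": the gripper command: -1 is fully open, 1 is shut, values between are in proportion; "translation": the shift along the world's x, y, z in units of 10 cm (1.0 is 10 cm), a list of three; "dr": the turn, a rotation vector about the world's x, y, z in units of pi/2 rad (1.0 is pi/2 rad), a list of three. In form: [{"gripper": gripper, "translation": [x, y, z], "dr": [wx, wy, wz]}, ...]. A call has 1 to 12 rows; each row shifts and turns the commanded pose from where the row before left it; what a row does not reach is not made up. A row lasts 1/12 s, in which the tool goes at most 41.7 mm and 7.16 degrees, less where a joint would pass 70% of its speed; a pose out of reach is approached as far as the arm can. A call with a number of a shift or a turn outside -1 to 1 is refused whole. A call with a gripper value outside its range is refused whole. The fingers move at their own pace and stop on an object; "squeeze" is the grip in N (left out, the last holds). Time passes only in rows, so rows that do not move let the fingers close. It gives the time, the measured TCP pose, the force and the opening at its end, in the units of the state.
- r.sense(): the state, without advancing time (a new reading comes with each control period).
- r.grab_frame(name): name is "scene" or "side" or "wrist"; returns the picture (420x560x3 uint8, blue, green, red); there is no depth.
- r.calibration(name): a dict with "mtx" (3x3 intrinsics, pixels), "k1" (the pictures are not rectified: a ray, as slopes to the right and down, at radius r is drawn at 1 + k1 r^2 times it, then the intrinsics apply), "world_from_camera" (4x4, takes a point from camera to world coordinates). Camera axes: x right, y down, z forward; pixel columns grow to the right and rows downward; lengths in mm; the calibration is good to about 2 mm. A picture is of the moment at which its call begins: read the wrist's pose just before it. calibration takes no time and is no camera call; for the wrist camera it gives the pose at the moment of the call.
- r.sign_off(): hands the job in, once; it reports no verdict.
The state is a dict: "clock": time; "qpos": joint angles; "qvel": joint speeds; "joint_efforts": joint torques, N m; "eef_pos": TCP position; "tcp_rot": TCP orientation; "contact_force": force on the tool from outside, world axes, zero at the start; "wrist_torque": the same for the moment, N m; "opening": opening from 0.0 (shut) to 1.0 (fully open).
Only numpy, scipy, OpenCV 4.12 (cv2) and the standard library are available. Lean on these libraries where they do the work, as an engineer would, in place of code of your own. Each camera call takes 0.05 s, during which the arm holds its last target. There are 200 camera calls.

### The job

The five vials in the dark aluminium block are a calibration series whose caps were only set on loosely. Work along the row with the fingertips from the white-capped blank at one end to the last blue cap at the other, so that nothing is carried back to a weaker solution, and gently press each cap fully home before going on to the next. Only press: lift nothing, leave the vials in their pockets and the block where it stands, and do not disturb the things around it.

Things in the scene. Friction and masses are not known exactly. Their poses are not given: they have to be found in the camera images.
- block: loose dark anodised aluminium dry block of about 1.5 kg, 60 x 214 mm and 40 mm high, with one row of five round pockets along its y axis, 38 mm apart; origin at the centre of its underside, z up. It may be turned any way round. The pocket floors are 12 mm above its underside, the vials in them have 1.5 mm of play. The white-capped vial stands in the pocket at y = +76 mm, the others follow at +38, 0, -38 and -76 mm
- vial_blank: amber glass vial, 27 mm across, 57 mm tall to its glass rim, standing loose and upright in the block's pocket 1 of 5; origin at the centre of its underside, z up; it carries a white cap: the blank
- cap_blank (a joint): how far the cap of vial_blank has been pushed down onto the glass: 0 is 4 mm proud, 0.004 m is fully home against its stop; starts between 0 and 0.001. Tight fit: about 3 N pushes it down, it stays where it is left and cannot come off
- top_blank (a point): highest point of the slightly domed cap (24 mm across, 14 mm tall) of vial_blank, on its axis; when the cap is home it stands 60 mm above the vial's underside, 72 mm above the worktop
- vial_std1: amber glass vial, 27 mm across, 57 mm tall to its glass rim, standing loose and upright in the block's pocket 2 of 5; origin at the centre of its underside, z up; it carries a blue cap: standard 1 (1 is the weakest, 4 the strongest)
- cap_std1 (a joint): how far the cap of vial_std1 has been pushed down onto the glass: 0 is 4 mm proud, 0.004 m is fully home against its stop; starts between 0 and 0.001. Tight fit: about 3 N pushes it down, it stays where it is left and cannot come off
- top_std1 (a point): highest point of the slightly domed cap (24 mm across, 14 mm tall) of vial_std1, on its axis; when the cap is home it stands 60 mm above the vial's underside, 72 mm above the worktop
- vial_std2: amber glass vial, 27 mm across, 57 mm tall to its glass rim, standing loose and upright in the block's pocket 3 of 5; origin at the centre of its underside, z up; it carries a blue cap: standard 2 (1 is the weakest, 4 the strongest)
- cap_std2 (a joint): how far the cap of vial_std2 has been pushed down onto the glass: 0 is 4 mm proud, 0.004 m is fully home against its stop; starts between 0 and 0.001. Tight fit: about 3 N pushes it down, it stays where it is left and cannot come off
- top_std2 (a point): highest point of the slightly domed cap (24 mm across, 14 mm tall) of vial_std2, on its axis; when the cap is home it stands 60 mm above the vial's underside, 72 mm above the worktop
- vial_std3: amber glass vial, 27 mm across, 57 mm tall to its glass rim, standing loose and upright in the block's pocket 4 of 5; origin at the centre of its underside, z up; it carries a blue cap: standard 3 (1 is the weakest, 4 the strongest)
- cap_std3 (a joint): how far the cap of vial_std3 has been pushed down onto the glass: 0 is 4 mm proud, 0.004 m is fully home against its stop; starts between 0 and 0.001. Tight fit: about 3 N pushes it down, it stays where it is left and cannot come off
- top_std3 (a point): highest point of the slightly domed cap (24 mm across, 14 mm tall) of vial_std3, on its axis; when the cap is home it stands 60 mm above the vial's underside, 72 mm above the worktop
- vial_std4: amber glass vial, 27 mm across, 57 mm tall to its glass rim, standing loose and upright in the block's pocket 5 of 5; origin at the centre of its underside, z up; it carries a blue cap: standard 4 (1 is the weakest, 4 the strongest)
- cap_std4 (a joint): how far the cap of vial_std4 has been pushed down onto the glass: 0 is 4 mm proud, 0.004 m is fully home against its stop; starts between 0 and 0.001. Tight fit: about 3 N pushes it down, it stays where it is left and cannot come off
- top_std4 (a point): highest point of the slightly domed cap (24 mm across, 14 mm tall) of vial_std4, on its axis; when the cap is home it stands 60 mm above the vial's underside, 72 mm above the worktop
- pot_red: bystander: sample pot with a red screw cap, 50 mm across, 68 mm tall; origin at the centre of its underside
- pot_white: bystander: sample pot with a pale grey screw cap, 53 mm across, 61 mm tall; origin at the centre of its underside
- beaker: bystander: small clear beaker, 54 mm across, 70 mm tall; origin at the centre of its underside
- tweezers: bystander: fine steel tweezers lying flat, 127 mm long, 8 mm high; origin at the centre of its underside
- tin: bystander: flat round metal tin with its lid on, 66 mm across, 21 mm high; origin at the centre of its underside
Not all that is in view belongs to the job. Leave any green or turquoise look-alike of the vial_std2 alone.

How it is judged (in metres and radians):
On the way, in this order (a step that is already met when the one before it is completed fails the run):
1. the white cap of the blank is pressed home (value of joint cap_blank above 0.003 m), for 0.05 s.
2. the second cap is pressed home (value of joint cap_std1 above 0.003 m), for 0.05 s.
3. the third cap is pressed home (value of joint cap_std2 above 0.003 m), for 0.05 s.
4. the fourth cap is pressed home (value of joint cap_std3 above 0.003 m), for 0.05 s.
5. the fifth cap is pressed home (value of joint cap_std4 above 0.003 m), for 0.05 s.
At the end, for the whole second after the job is handed in: All five caps are home (pushed down at least 3 of the 4 mm), pressed in the order of the row from the white one; all vials stand upright (within 0.12 rad) on the floors of their pockets (raised less than 4 mm) and the block is at rest (value of joint each of cap_blank, cap_std1, cap_std2, cap_std3, cap_std4 above 0.003 m and angle between each of vial_blank, vial_std1, vial_std2, vial_std3, vial_std4's own z axis and vertical below 0.12 rad and horizontal distance between each of vial_blank, vial_std1, vial_std2, vial_std3, vial_std4 and block below 0.08 m and height (world z) of each of vial_blank, vial_std1, vial_std2, vial_std3, vial_std4 below 0.016 m and linear speed of block below 0.01 m/s); the robot touches nothing.
It fails at once if a cap is pressed before the one ahead of it in the row is home ((value of joint cap_std1 above 0.003 m and not (value of joint cap_blank above 0.003 m)) or (value of joint cap_std2 above 0.003 m and not (value of joint cap_std1 above 0.003 m)) or (value of joint cap_std3 above 0.003 m and not (value of joint cap_std2 above 0.003 m)) or (value of joint cap_std4 above 0.003 m and not (value of joint cap_std3 above 0.003 m))).
It fails at once if a vial is lifted in its pocket by more than 8 mm (height (world z) of any of vial_blank, vial_std1, vial_std2, vial_std3, vial_std4 above 0.02 m).
It fails at once if the block is shoved more than 20 mm, lifted or tipped (distance of block from where it was at the start of the episode above 0.02 m or height (world z) of block above 0.006 m or angle between block's own z axis and vertical above 0.1 rad).
It fails at once if a capped vial is pressed with more than 40 N (contact force between the fingers and vial_blank above 40 N or contact force between the fingers and vial_std1 above 40 N or contact force between the fingers and vial_std2 above 40 N or contact force between the fingers and vial_std3 above 40 N or contact force between the fingers and vial_std4 above 40 N).
It fails at once if a bystander is moved by more than 20 mm (distance of any of pot_red, pot_white, beaker, tweezers, tin from where it was at the start of the episode above 0.02 m).
It also fails if it takes over 38 s, if anything falls off the work surface, if the arm or the gripper's body presses on something with over 40 N, if the wrist force passes 120 N, or if a joint passes its speed limit or range.

## Working session

There is one attempt and no reset: what is moved stays moved. The work goes in short steps, Python scripts to look and compute and a tool call to move; the robot and the scene stay as the last step left them, time stands still between calls to the robot, and variables do not carry over. Pictures are saved under pics/ and viewed, about 8 in all and at most 12, crops included, and the job is handed in when it is done.

Besides the shell and the picture viewer there is one more tool, called as name(argument=value, ...), one argument or row to a line, values as JSON. jog_arm: Moves the arm, as the interface text tells. Shifts and turns lie within -1 to 1; 1 stands for 10 cm of shift or pi/2 rad of turn. Its arguments: {"type":"object","properties":{"deltas":{"type":"array"},"squeeze":{"type":"number"}},"required":["deltas"]}

```bash
mkdir -p pics; cat > h.py <<'E'
import numpy as np, cv2
from rig import r
def ray(name,uv,z,cal=None):
    c=cal or r.calibration(name); K=np.array(c["mtx"]); T=np.array(c["world_from_camera"])
    d=np.linalg.inv(K)@[uv[0],uv[1],1]; s=d[:2].copy(); u=s.copy()
    for _ in range(20): u=s/(1+c["k1"]*(u@u))
    w=T[:3,:3]@[u[0],u[1],1]; p=T[:3,3]
    return p+w*(z-p[2])/w[2]
def proj(name,P,cal=None):
    c=cal or r.calibration(name); K=np.array(c["mtx"]); T=np.array(c["world_from_camera"])
    q=T[:3,:3].T@(np.array(P)-T[:3,3]); u=q[:2]/q[2]; u=u*(1+c["k1"]*(u@u))
    return K[:2,:2]@u+K[:2,2]
E
python3 - <<'E'
from h import *
print(r.sense())
a=r.grab_frame("scene");b=r.grab_frame("side")
cv2.imwrite("pics/scene0.png",a);cv2.imwrite("pics/side0.png",b)
for n in("scene","side"):print(r.calibration(n))
E
```

```text
{'clock': 0.0, 'qpos': array([-1.28741381e+00,  3.53637497e-01,  1.63413984e+00,  1.29349051e-05,
        1.15521524e+00, -2.40860389e-03]), 'qvel': array([ 0.00110308,  0.00107554,  0.00018982, -0.00038929, -0.00050814,
       -0.00065864]), 'joint_efforts': array([-2.53858881e-03, -6.05248547e+01, -3.42067802e+01, -2.12306991e-04,
        9.31449904e-03,  1.36808470e-05]), 'eef_pos': array([ 176.07072866, -599.21856255,  255.56587504]), 'tcp_rot': array([-3.14157746e+00,  1.39989005e-03, -1.28501042e+00]), 'contact_force': array([-0.87108991, -0.30640039, -1.10387871]), 'wrist_torque': array([ 0.00660484,  0.01204589, -0.01052874]), 'opening': 1.0022233436670933}
{'mtx': array([[430.95133694,   0.        , 274.73433103],
       [  0.        , 430.95133694, 209.85456234],
       [  0.        ,   0.        ,   1.        ]]), 'k1': -0.051873904969530815, 'world_from_camera': array([[ 8.32077963e-01, -4.06215529e-01,  3.77670767e-01,
         1.95961196e+02],
       [-5.54513121e-01, -6.24828275e-01,  5.49640633e-01,
        -4.70128006e+02],
       [ 1.27068131e-02, -6.66767254e-01, -7.45157679e-01,
         8.80353653e+02],
       [ 0.00000000e+00,  0.00000000e+00,  0.00000000e+00,
         1.00000000e+00]])}
{'mtx': array([[491.8132062 ,   0.        , 276.43988647],
       [  0.        , 491.8132062 , 209.04194318],
       [  0.        ,   0.        ,   1.        ]]), 'k1': -0.05142700653277151, 'world_from_camera': array([[ 9.96858547e-01,  5.03190555e-02, -6.11639554e-02,
         6.57789557e+02],
       [ 7.78516756e-02, -4.80506290e-01,  8.73528947e-01,
        -8.24481811e+02],
       [ 1.45654862e-02, -8.75546514e-01, -4.82914225e-01,
         5.79341996e+02],
       [ 0.00000000e+00,  0.00000000e+00,  0.00000000e+00,
         1.00000000e+00]])}
```

View pics/scene0.png

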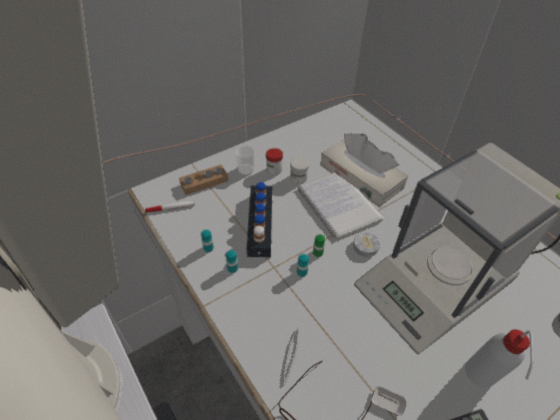

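View pics/side0.png

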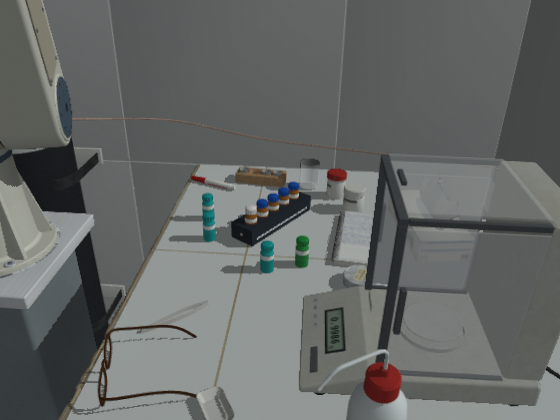

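The dark block holds the white cap at scene (259,231) and side (251,211), with blue caps running away from it to scene (260,187) and side (293,187). Things that could be mistaken for it are the teal vials at scene (207,240), (231,260) and (303,264), and the green one at (319,244); all of them stand outside the block. I'll check the choice in a close crop.

```bash
python3 - <<'E'
from h import *
a=cv2.imread("pics/scene0.png")[170:265,215:305];b=cv2.imread("pics/side0.png")[170:245,220:320]
a=cv2.resize(a,None,fx=4,fy=4,interpolation=2)
b=cv2.resize(b,None,fx=4,fy=4,interpolation=2)
im=np.zeros((380,760,3),np.uint8);im[:380,:360]=a;im[:300,360:]=b
cv2.imwrite("pics/crop0.png",im)
E
```

```text
(no output)
```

View pics/crop0.png

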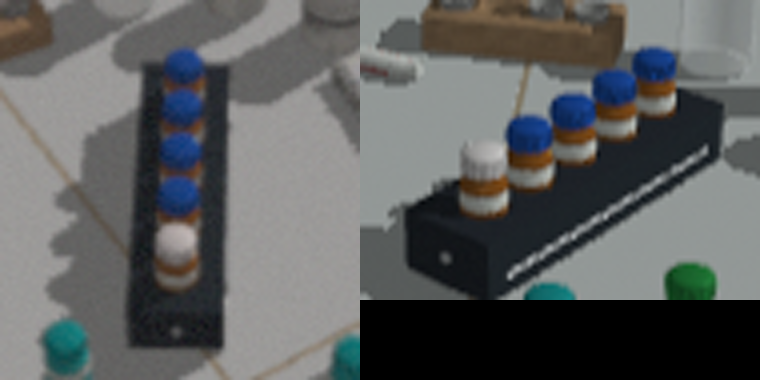

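The crop confirms it: the white cap top is at scene (259,229.5) and side (251.2,206.8), and the last blue top is at scene (261,185) and side (293.7,183.5).

```bash
python3 - <<'E'
from h import *
for z in(72,76):
  for n,A,B in(("scene",(259,229.5),(261,185)),("side",(251.2,206.8),(293.7,183.5))):
    p,q=ray(n,A,z),ray(n,B,z);d=q-p;print(z,n,p.round(1),q.round(1),np.linalg.norm(d),np.degrees(np.arctan2(d[1],d[0])))
for n,t in(("red",(274,155,68)),("grey",(299,165,61)),("beaker",(246,152,70)),("teal1",(207,233,58)),("teal2",(231,255,58)),("teal3",(303,258,58)),("green",(319,238,58))):print(n,ray("scene",t[:2],t[2]).round())
c=r.calibration("wrist");s=r.sense();print(c, s["eef_pos"])
E
```

```text
72 scene [538.4  93.8  72. ] [624.2 219.6  72. ] 152.25200438175276 55.71872705198459
72 side [538.7  97.5  72. ] [624.4 222.   72. ] 151.0694639565922 55.47217952452445
76 scene [536.7  91.   76. ] [622.1 216.2  76. ] 151.49861133983325 55.71872705198458
76 side [539.7  90.3  76. ] [624.6 213.7  76. ] 149.87839784924114 55.472179524524435
red [723. 305.  68.]
grey [763. 238.  61.]
beaker [661. 358.  70.]
teal1 [432. 163.  58.]
teal2 [448.  74.  58.]
teal3 [584. -25.  58.]
green [652.   2.  58.]
{'mtx': array([[295.74995942,   0.        , 276.67407217],
       [  0.        , 295.74995942, 205.71099873],
       [  0.        ,   0.        ,   1.        ]]), 'k1': 0.011566657590509639, 'world_from_camera': array([[ 2.81435958e-01, -9.13423741e-01, -2.94025289e-01,
         2.52370731e+02],
       [-9.59578572e-01, -2.68429475e-01, -8.45847612e-02,
        -5.75818597e+02],
       [-1.66332492e-03,  3.05945560e-01, -9.52047555e-01,
         3.73585261e+02],
       [ 0.00000000e+00,  0.00000000e+00,  0.00000000e+00,
         1.00000000e+00]])} [ 176.08360776 -599.2661976   255.63965352]
```

jog_arm(
  deltas=[
    {"gripper": 1,"translation": [0.18,0.34,0],"dr": [0,0,0.054]},
    {"gripper": 1,"translation": [0.18,0.34,0],"dr": [0,0,0.054]},
    {"gripper": 1,"translation": [0.18,0.34,0],"dr": [0,0,0.054]},
    {"gripper": 1,"translation": [0.18,0.34,0],"dr": [0,0,0.054]},
    {"gripper": 1,"translation": [0.18,0.34,0],"dr": [0,0,0.054]},
    {"gripper": 1,"translation": [0.18,0.34,0],"dr": [0,0,0.054]},
    {"gripper": 1,"translation": [0.18,0.34,0],"dr": [0,0,0.054]},
    {"gripper": 1,"translation": [0.18,0.34,0],"dr": [0,0,0.054]},
    {"gripper": 1,"translation": [0.18,0.34,0],"dr": [0,0,0]},
    {"gripper": 1,"translation": [0.18,0.34,0],"dr": [0,0,0]},
    {"gripper": 1,"translation": [0.18,0.34,0],"dr": [0,0,0]},
    {"gripper": 1,"translation": [0.18,0.34,0],"dr": [0,0,0]},
  ],
)

```text
clock: 1.1
eef_pos: [392.5, -189.8, 256.3]
tcp_rot: [3.142, 0.0, -0.607]
contact_force: [0.9, -1.1, 0.7]
opening: -0.004
```

jog_arm(
  deltas=[
    {"gripper": 1,"translation": [0.18,0.34,0],"dr": [0,0,0]},
    {"gripper": 1,"translation": [0.18,0.34,0],"dr": [0,0,0]},
    {"gripper": 1,"translation": [0.18,0.34,0],"dr": [0,0,0]},
    {"gripper": 1,"translation": [0.18,0.34,0],"dr": [0,0,0]},
    {"gripper": 1,"translation": [0.18,0.34,0],"dr": [0,0,0]},
    {"gripper": 1,"translation": [0.18,0.34,0],"dr": [0,0,0]},
    {"gripper": 1,"translation": [0.16,0.34,-0.2],"dr": [0,0,0]},
    {"gripper": 1,"translation": [0.16,0.3,-0.2],"dr": [0,0,0]},
    {"gripper": 1,"translation": [0.02,0.08,-0.3],"dr": [0,0,0]},
    {"gripper": 1,"translation": [0,0,-0.3],"dr": [0,0,0]},
    {"gripper": 1,"translation": [0,0,0],"dr": [0,0,0]},
    {"gripper": 1,"translation": [0,0,0],"dr": [0,0,0]},
  ],
)

```text
clock: 2.1
eef_pos: [532.5, 83.5, 155.6]
tcp_rot: [3.139, 0.003, -0.606]
contact_force: [-0.0, -0.9, -0.3]
opening: -0.001
```

```bash
python3 - <<'E'
from h import *
s=r.sense();c=r.calibration("wrist");a=r.grab_frame("wrist");print(s["eef_pos"],s["tcp_rot"],s["contact_force"])
np.save("cal1.npy",c,allow_pickle=True)
cv2.imwrite("pics/w1.png",a)
e=s["eef_pos"]
print("tip",proj("wrist",e-[0,0,25],c).round(1),[proj("wrist",[538+21.5*i,93+31.4*i,75],c).round(1) for i in range(5)])
E
```

```text
[532.47324936  83.51325062 155.55320265] [ 3.13856589e+00  3.06273212e-03 -6.05983582e-01] [-0.01446969 -0.85260734 -0.34703944]
tip [277.  265.8] [array([275.9, 212.8]), array([275.5, 159.3]), array([275.1,  98.8]), array([274.6,  29.9]), array([274. , -49.8])]
```

View pics/w1.png

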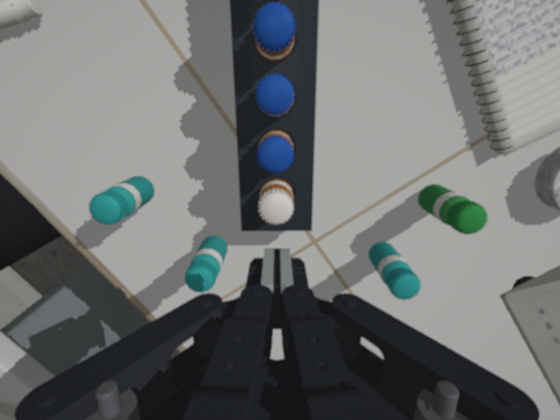

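The wrist view shows the white cap at (275,206), blue caps at (275.5,154), (275.5,95) and (274.5,27), and the shut fingertips at (277,252), just short of the white cap. The teal and green vials are well off to the sides.

```bash
python3 - <<'E'
from h import *
c=np.load("cal1.npy",allow_pickle=True).item()
for u in((275.5,206),(275.5,154),(275.5,95),(274.5,27)):print(ray("wrist",u,75.5,c).round(1))
e=r.sense()["eef_pos"]
d=np.array([.565,.825,0])
for z in(20,25,30):print(z,proj("wrist",e-[0,0,z]+11*d,c).round(1),proj("wrist",e-[0,0,z]-11*d,c).round(1))
E
```

```text
[540.8  97.5  75.5]
[561.5 127.3  75.5]
[582.5 157.5  75.5]
[603.2 188.3  75.5]
20 [279.1 251.9] [279.2 289.3]
25 [279.  247.6] [279.2 284. ]
30 [279.  243.5] [279.1 279. ]
```

jog_arm(
  deltas=[
    {"gripper": 1,"translation": [0.065,0.11,0],"dr": [0,0,0]},
    {"gripper": 1,"translation": [0,0,-0.2],"dr": [0,0,0]},
    {"gripper": 1,"translation": [0,0,-0.2],"dr": [0,0,0]},
    {"gripper": 1,"translation": [0,0,-0.06],"dr": [0,0,0]},
    {"gripper": 1,"translation": [0,0,0],"dr": [0,0,0]},
    {"gripper": 1,"translation": [0,0,0],"dr": [0,0,0]},
  ],
)

```text
clock: 2.65
eef_pos: [541.2, 94.7, 112.0]
tcp_rot: [-3.141, -0.001, -0.607]
contact_force: [0.5, -0.2, -0.1]
opening: 0.003
```

```bash
python3 - <<'E'
from h import *
s=r.sense();print(s["eef_pos"],s["contact_force"])
a=r.grab_frame("wrist");b=r.grab_frame("side");c=r.grab_frame("scene")
im=np.zeros((600,800,3),np.uint8)
im[:300,:400]=cv2.resize(a[130:280,180:380],None,fx=2,fy=2)
im[:300,400:]=cv2.resize(b[160:235,220:320],None,fx=4,fy=4,interpolation=2)
im[300:,:400]=cv2.resize(c[170:245,210:310],None,fx=4,fy=4,interpolation=2)
cv2.imwrite("pics/c2.png",im)
E
```

```text
[541.21254807  94.71592063 111.97452923] [ 0.5372593  -0.19996319 -0.07460546]
```

View pics/c2.png

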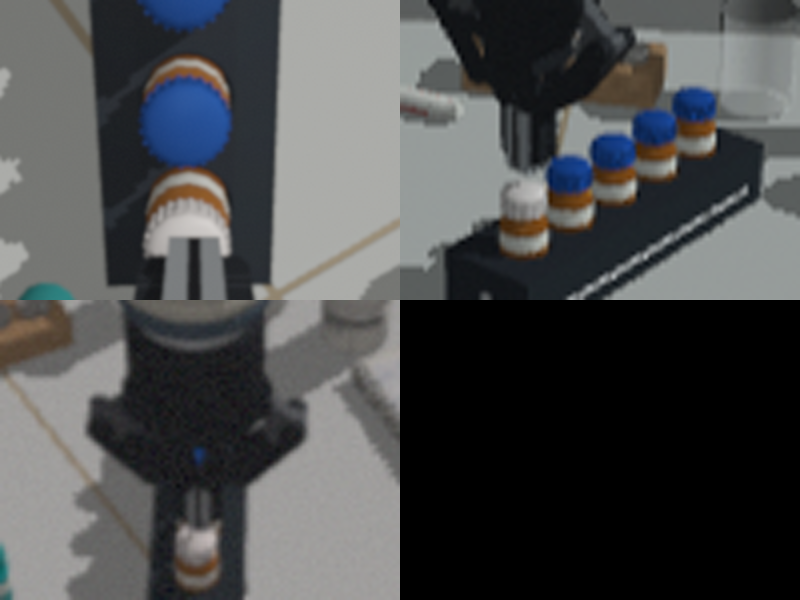

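The tips stand just above the white cap at crop (195,240), about 2 mm to its right in the wrist view. I'll correct that and descend slowly.

jog_arm(
  deltas=[
    {"gripper": 1,"translation": [-0.015,0.005,-0.03],"dr": [0,0,0]},
    {"gripper": 1,"translation": [0,0,-0.03],"dr": [0,0,0]},
    {"gripper": 1,"translation": [0,0,-0.02],"dr": [0,0,0]},
    {"gripper": 1,"translation": [0,0,-0.015],"dr": [0,0,0]},
    {"gripper": 1,"translation": [0,0,-0.015],"dr": [0,0,0]},
    {"gripper": 1,"translation": [0,0,-0.01],"dr": [0,0,0]},
    {"gripper": 1,"translation": [0,0,0],"dr": [0,0,0]},
  ],
)

```text
clock: 3.38
eef_pos: [538.8, 95.1, 98.6]
tcp_rot: [3.141, 0.0, -0.606]
contact_force: [-0.0, -0.6, 0.9]
opening: -0.0
```

jog_arm(
  deltas=[
    {"gripper": 1,"translation": [0,0,-0.01],"dr": [0,0,0]},
    {"gripper": 1,"translation": [0,0,0],"dr": [0,0,0]},
  ],
)

```text
clock: 3.55
eef_pos: [538.9, 95.1, 97.7]
tcp_rot: [-3.142, -0.0, -0.606]
contact_force: [-0.8, 0.5, 1.7]
opening: -0.001
```

jog_arm(
  deltas=[
    {"gripper": 1,"translation": [0,0,-0.01],"dr": [0,0,0]},
    {"gripper": 1,"translation": [0,0,0],"dr": [0,0,0]},
  ],
)

```text
clock: 3.72
eef_pos: [539.0, 95.2, 96.9]
tcp_rot: [-3.141, -0.0, -0.606]
contact_force: [-0.4, 0.1, 4.4]
opening: -0.001
```

jog_arm(
  deltas=[
    {"gripper": 1,"translation": [0,0,-0.01],"dr": [0,0,0]},
    {"gripper": 1,"translation": [0,0,0],"dr": [0,0,0]},
  ],
)

```text
clock: 3.88
eef_pos: [539.8, 95.3, 96.8]
tcp_rot: [-3.14, -0.001, -0.606]
contact_force: [-1.5, 0.4, 11.7]
opening: 0.001
```

The force jumped to 12 N with no further travel at TCP z 96.8, which puts the tip at 72: the blank is home. On to std1.

jog_arm(
  deltas=[
    {"gripper": 1,"translation": [0,0,0.15],"dr": [0,0,0]},
    {"gripper": 1,"translation": [0,0,0],"dr": [0,0,0]},
    {"gripper": 1,"translation": [0.107,0.157,0],"dr": [0,0,0]},
    {"gripper": 1,"translation": [0.107,0.157,0],"dr": [0,0,0]},
    {"gripper": 1,"translation": [0,0,0],"dr": [0,0,0]},
    {"gripper": 1,"translation": [0,0,-0.05],"dr": [0,0,0]},
    {"gripper": 1,"translation": [0,0,-0.05],"dr": [0,0,0]},
    {"gripper": 1,"translation": [0,0,-0.015],"dr": [0,0,0]},
    {"gripper": 1,"translation": [0,0,-0.01],"dr": [0,0,0]},
    {"gripper": 1,"translation": [0,0,-0.01],"dr": [0,0,0]},
    {"gripper": 1,"translation": [0,0,-0.01],"dr": [0,0,0]},
    {"gripper": 1,"translation": [0,0,0],"dr": [0,0,0]},
  ],
)

```text
clock: 4.88
eef_pos: [560.6, 126.4, 96.9]
tcp_rot: [-3.141, -0.001, -0.607]
contact_force: [0.0, -0.7, 7.0]
opening: 0.0
```

jog_arm(
  deltas=[
    {"gripper": 1,"translation": [0,0,-0.005],"dr": [0,0,0]},
    {"gripper": 1,"translation": [0,0,0],"dr": [0,0,0]},
  ],
)

```text
clock: 5.05
eef_pos: [560.8, 126.4, 96.8]
tcp_rot: [-3.141, -0.001, -0.607]
contact_force: [-1.5, 0.3, 11.0]
opening: 0.002
```

std1 is home too (z 96.8, 11 N, no travel). I'll move above std2 and take one look to check alignment.

jog_arm(
  deltas=[
    {"gripper": 1,"translation": [0,0,0.15],"dr": [0,0,0]},
    {"gripper": 1,"translation": [0,0,0],"dr": [0,0,0]},
    {"gripper": 1,"translation": [0.107,0.157,0],"dr": [0,0,0]},
    {"gripper": 1,"translation": [0.107,0.157,0],"dr": [0,0,0]},
    {"gripper": 1,"translation": [0,0,0],"dr": [0,0,0]},
    {"gripper": 1,"translation": [0,0,-0.05],"dr": [0,0,0]},
    {"gripper": 1,"translation": [0,0,0],"dr": [0,0,0]},
  ],
)

```text
clock: 5.63
eef_pos: [580.4, 157.4, 104.2]
tcp_rot: [3.14, 0.001, -0.606]
contact_force: [0.3, -0.0, -1.1]
opening: 0.001
```

```bash
python3 - <<'E'
from h import *
s=r.sense();print(s["eef_pos"],s["contact_force"])
a=r.grab_frame("wrist");b=r.grab_frame("side")
im=np.zeros((400,800,3),np.uint8)
im[:300,:400]=cv2.resize(a[130:280,180:380],None,fx=2,fy=2)
im[:400,400:]=cv2.resize(b[150:250,220:320],None,fx=4,fy=4,interpolation=2)
cv2.imwrite("pics/c3.png",im)
E
```

```text
[580.42286171 157.35211442 104.24314608] [ 0.30141408 -0.03179627 -1.08981591]
```

View pics/c3.png

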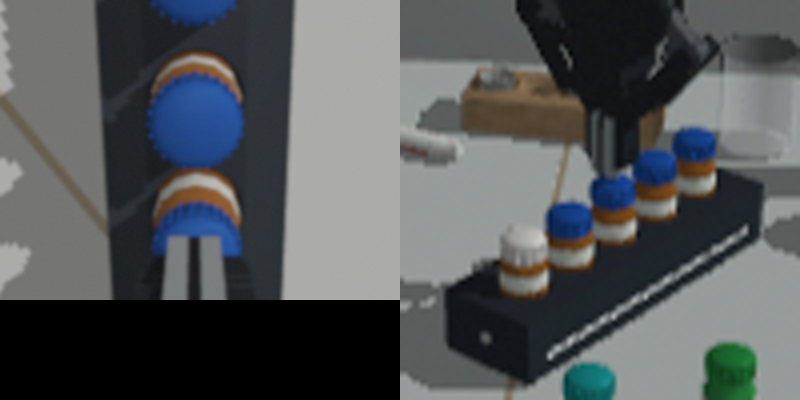

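The tips at crop (195,240) are centred on the std2 cap, and the white cap and std1 sit visibly lower than before. Continuing with std2.

jog_arm(
  deltas=[
    {"gripper": 1,"translation": [0,0,-0.04],"dr": [0,0,0]},
    {"gripper": 1,"translation": [0,0,-0.02],"dr": [0,0,0]},
    {"gripper": 1,"translation": [0,0,-0.01],"dr": [0,0,0]},
    {"gripper": 1,"translation": [0,0,-0.01],"dr": [0,0,0]},
    {"gripper": 1,"translation": [0,0,-0.01],"dr": [0,0,0]},
    {"gripper": 1,"translation": [0,0,-0.01],"dr": [0,0,0]},
    {"gripper": 1,"translation": [0,0,0],"dr": [0,0,0]},
    {"gripper": 1,"translation": [0,0,0],"dr": [0,0,0]},
  ],
)

```text
clock: 6.4
eef_pos: [582.4, 158.1, 96.8]
tcp_rot: [-3.14, -0.001, -0.606]
contact_force: [-1.5, -1.0, 11.4]
opening: 0.001
```

jog_arm(
  deltas=[
    {"gripper": 1,"translation": [0,0,0.15],"dr": [0,0,0]},
    {"gripper": 1,"translation": [0,0,0],"dr": [0,0,0]},
    {"gripper": 1,"translation": [0,0,0],"dr": [0,0,0]},
  ],
)

```text
clock: 6.65
eef_pos: [582.1, 158.1, 111.1]
tcp_rot: [-3.14, -0.001, -0.606]
contact_force: [-0.9, 1.1, -0.3]
opening: 0.0
```

std2 is home (z 96.8, 11 N). Next is std3.

jog_arm(
  deltas=[
    {"gripper": 1,"translation": [0.107,0.157,0],"dr": [0,0,0]},
    {"gripper": 1,"translation": [0.107,0.157,0],"dr": [0,0,0]},
    {"gripper": 1,"translation": [0,0,0],"dr": [0,0,0]},
    {"gripper": 1,"translation": [0,0,-0.05],"dr": [0,0,0]},
    {"gripper": 1,"translation": [0,0,-0.04],"dr": [0,0,0]},
    {"gripper": 1,"translation": [0,0,-0.02],"dr": [0,0,0]},
    {"gripper": 1,"translation": [0,0,-0.01],"dr": [0,0,0]},
    {"gripper": 1,"translation": [0,0,-0.01],"dr": [0,0,0]},
    {"gripper": 1,"translation": [0,0,-0.01],"dr": [0,0,0]},
    {"gripper": 1,"translation": [0,0,-0.01],"dr": [0,0,0]},
    {"gripper": 1,"translation": [0,0,0],"dr": [0,0,0]},
    {"gripper": 1,"translation": [0,0,0],"dr": [0,0,0]},
  ],
)

```text
clock: 7.65
eef_pos: [603.7, 189.3, 96.9]
tcp_rot: [-3.14, -0.001, -0.607]
contact_force: [-2.2, -1.5, 10.8]
opening: 0.004
```

std3 is home (96.9, 11 N). Last is std4.

jog_arm(
  deltas=[
    {"gripper": 1,"translation": [0,0,0.15],"dr": [0,0,0]},
    {"gripper": 1,"translation": [0,0,0],"dr": [0,0,0]},
    {"gripper": 1,"translation": [0.107,0.157,0],"dr": [0,0,0]},
    {"gripper": 1,"translation": [0.107,0.157,0],"dr": [0,0,0]},
    {"gripper": 1,"translation": [0,0,0],"dr": [0,0,0]},
    {"gripper": 1,"translation": [0,0,-0.05],"dr": [0,0,0]},
    {"gripper": 1,"translation": [0,0,-0.04],"dr": [0,0,0]},
    {"gripper": 1,"translation": [0,0,-0.02],"dr": [0,0,0]},
    {"gripper": 1,"translation": [0,0,-0.01],"dr": [0,0,0]},
    {"gripper": 1,"translation": [0,0,-0.01],"dr": [0,0,0]},
  ],
)

```text
clock: 8.48
eef_pos: [624.2, 220.3, 97.6]
tcp_rot: [3.141, 0.0, -0.607]
contact_force: [-0.8, 0.2, 2.3]
opening: 0.001
```

jog_arm(
  deltas=[
    {"gripper": 1,"translation": [0,0,-0.01],"dr": [0,0,0]},
    {"gripper": 1,"translation": [0,0,-0.01],"dr": [0,0,0]},
    {"gripper": 1,"translation": [0,0,0],"dr": [0,0,0]},
    {"gripper": 1,"translation": [0,0,0],"dr": [0,0,0]},
  ],
)

```text
clock: 8.82
eef_pos: [625.1, 220.7, 96.9]
tcp_rot: [-3.14, -0.001, -0.607]
contact_force: [-2.1, -0.7, 10.3]
opening: -0.001
```

All five are down. I'll retreat upward and check.

jog_arm(
  deltas=[
    {"gripper": 1,"translation": [0,0,0.15],"dr": [0,0,0]},
    {"gripper": 1,"translation": [0,0,0.35],"dr": [0,0,0]},
    {"gripper": 1,"translation": [0,0,0.35],"dr": [0,0,0]},
    {"gripper": 1,"translation": [0,0,0.35],"dr": [0,0,0]},
    {"gripper": 1,"translation": [-0.1,-0.2,0.2],"dr": [0,0,0]},
    {"gripper": 1,"translation": [-0.1,-0.3,0],"dr": [0,0,0]},
    {"gripper": 1,"translation": [-0.15,-0.35,0],"dr": [0,0,0]},
    {"gripper": 1,"translation": [-0.15,-0.35,0],"dr": [0,0,0]},
    {"gripper": 1,"translation": [-0.15,-0.35,0],"dr": [0,0,0]},
    {"gripper": 1,"translation": [-0.15,-0.35,0],"dr": [0,0,0]},
    {"gripper": 1,"translation": [0,0,0],"dr": [0,0,0]},
    {"gripper": 1,"translation": [0,0,0],"dr": [0,0,0]},
  ],
)

```text
clock: 9.82
eef_pos: [543.7, 29.0, 235.8]
tcp_rot: [3.142, 0.0, -0.61]
contact_force: [0.7, 0.3, -0.2]
opening: -0.004
```

```bash
python3 - <<'E'
from h import *
s=r.sense();print(s["clock"],s["eef_pos"],s["contact_force"])
b=r.grab_frame("side");b0=cv2.imread("pics/side0.png")
f=lambda i:cv2.resize(i[150:250,200:390],None,fx=4,fy=4,interpolation=2)[:300]
im=np.vstack([f(b0),f(b)])
cv2.imwrite("pics/c4.png",im)
E
```

```text
9.8167 [543.66683645  29.01731988 235.82760554] [ 0.73843314  0.28322058 -0.22855288]
```

View pics/c4.png

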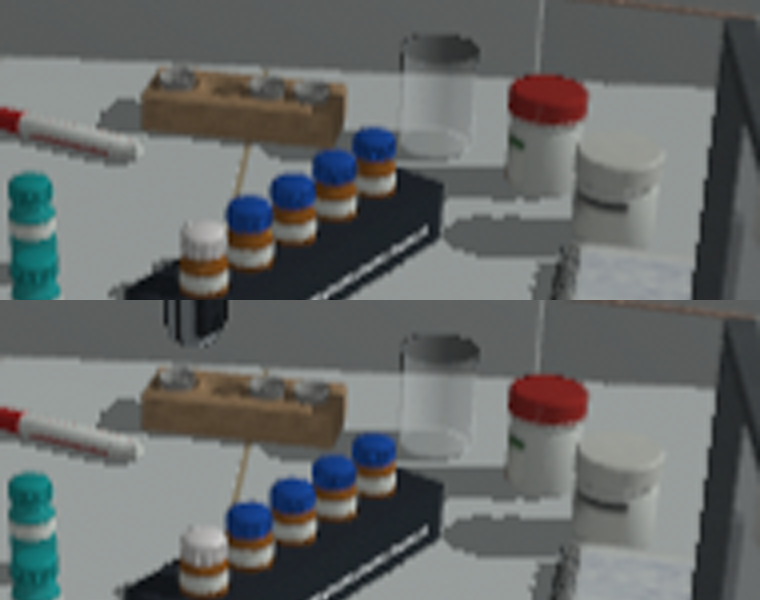

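The bottom half (after) shows all five caps lower on the glass by the same amount, for example the white top at row 525 against 220+300. The vials are upright, and the block and the visible bystanders have not moved.

```bash
python3 -c "
from rig import r
print(r.sign_off())"
```

```text
the job is handed in; nothing more can be done
None
```

I pressed all five caps home in order, from the white blank to the last blue cap (standard 4), with the shut fingertips, and handed the job in at about 9.9 s. The hand-in reports no verdict, so these are my own checks:

- **Caps:** each press ended at a hard stop with the tool at z 96.8–96.9 mm. That puts the fingertips at 72 mm, the height of a cap that is fully home. The force read 10–12 N at each stop, against the 40 N limit.
- **Scene:** before-and-after side pictures show all five caps lower, the vials upright, and the block, pots and beaker where they were. I did not check the tweezers and tin again, but the arm only worked above the block.
- **Robot:** the arm is clear of everything, and the force reads about zero.

The cameras disagreed by about 4 mm on where the white cap was along the row. I took a value in between and confirmed it with close looks at the white cap and the third cap. No check failed.

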